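Clear and open the sample cooler, load the autosampler

ROBOT

A 6-joint arm with a two-finger parallel gripper is mounted at the origin on the work surface. World frame = base frame: x ahead of the robot, y to its left, z up, the work surface at z = 0. Lengths are in mm, angles in rad, forces in N, time in s.
With the tool pointing down it reaches from about 300 to 775 mm from the base axis. Payload 14.6 kg.
Tool frame: the origin (TCP) lies midway between the tips of the shut fingers; the grasp point (between the pads) lies 19 mm behind it (manip.grasp_offset is the distance from the TCP to the grasp point, in mm); z points along the fingers, y is the line along which they close (so a half turn about z gives the same grasp; the last joint's range is limited). The gripper opens to 94 mm and grips with 3 to 60 N. Pads are 16 mm wide; open, the fingers measure 119 mm over their backs; the gripper's body (75 mm by 177 mm) begins 78 mm behind the grasp point.
Start: joints at [1.122, 0.3, 1.521, -0, 1.321, -0.067], TCP at [204.922, 510.388, 205.446] pointing down, gripper open.
Joint ranges: [-3.03, 3.03], [-0.79, 2.21], [0.23, 2.52], [-1.04, 4.18], [0, 3.07], [-2.55, 2.55]. Speed limits (rad/s): [2.22, 2.22, 2.57, 3.14, 3.14, 3.14].

INTERFACE

Orientations are given as [roll, pitch, yaw] about the fixed x, y, z axes, in that order (R = Rz(yaw) Ry(pitch) Rx(roll)).
In Python, from cell import manip, viewer gives the robot as it stands. The module is installed in compiled form; this text tells all that it offers.
- The arm moves only by the tool move_arm, never from a script. Its argument "moves" is a list of rows, each a list of 4 numbers: the shift along the tool's x, y, z in m, then the turn about the tool's z in rad. A call has 1 to 12 rows; each row is the pose to reach, as a shift and turn from the pose commanded when the call began, along the tool's axes at that moment; what a row does not reach only later rows make up. A row lasts 1/10 s, in which the tool goes at most 50 mm and 8.59 degrees, less where a joint would pass 70% of its speed; a pose out of reach is approached as far as the arm can. A call with a gripper value outside its range is refused whole. "jaw" is the finger opening in m, from 0 to 0.094, set as the call begins (left out, the last holds). The fingers move at their own pace and stop on an object; "squeeze" is the grip in N (left out, the last holds). Time passes only in rows, so rows that repeat a pose let the fingers close. It gives the time, the measured TCP pose, the force, the opening and the grip force at its end, in the units of the state.
- manip.read_state(): the state, without advancing time (a new reading comes with each control period).
- viewer.camera(name): name is "scene" or "top" or "wrist"; returns a dict with "frame" (384x512x3 uint8, blue, green, red), "z_map" (384x512 float32, mm along the optical axis (not along the pixel's ray), 0 where there is no reading), "fx", "fy", "cx", "cy" (pixels), "origin" and "orientation" of the camera in the world. Camera axes: x right, y down, z forward; pixel columns grow to the right and rows downward; lengths in mm; the calibration is good to about 2 mm. A picture is of the moment at which its call begins.
- manip.sign_off(): hands the job in; it is judged then, once.
The state is a dict: "clock": time; "joints": joint angles; "qd": joint speeds; "effort": joint torques, N m; "eef_pos": TCP position; "eef_rot": TCP orientation; "wrist_force": force on the tool from outside, world axes, zero at the start; "moment": the same for the moment, N m; "finger_gap": finger opening in mm; "finger_force": force on a finger pad.
Only numpy, scipy, OpenCV 4.12 (cv2) and the standard library are available. Lean on these libraries where they do the work, as an engineer would, in place of code of your own. Each camera call takes 0.05 s, during which the arm holds its last target. There are 200 camera calls.

TASK

The sample cooler's blue cover has things standing on it: first move all of them upright into the green tray, then lever the cover up with the orange-handled blade put into the notch under its front lip (never start it with the fingers) and swing it wide open, about upright or beyond. Lay the blade back with its handle on the black mat, stand every blue-capped sample jar from the cooler upright in the yellow shuttle's pockets, one to a pocket, and only then push the shuttle fully home under the bridge. Do not tip any sample jar over, and leave the wash bottle, tip box and beaker alone.

Things in the scene. Friction and masses are not known exactly. Their poses are not given: they have to be found in the camera images.
- cooler: sample cooler, a fixed white open-topped box, 160 (x) by 250 (y) by 65 mm high, walls and floor 6 mm; origin at the centre of its underside, x points away from its front. The top of its front (-x) wall has a notch in the middle, 70 mm wide and 14 mm deep, right under the cover
- cover (a joint): hinge angle of the cooler's blue cover, rad: 0 shut, 1.75 fully open (leaning back). The cover is a 6 mm plate, 250 mm wide and 166 mm from hinge to lip, underside 65 mm above the cooler's underside when shut; hinged along the top of the far (+x) wall; it stays at any angle, and about 3 N at the lip lifts it
- cover_lip (a point): middle of the front edge of the cover, at its underside (moves with it); right above the notch when shut, 6 mm out from the cooler's front wall. Its x axis points from the lip to the hinge, z is normal to the cover
- cover_hinge (a point): middle of the cover's hinge line, fixed on the cooler, 80 mm in +x of its centre and 65 mm up; the hinge line runs along the cooler's y
- blade: pry blade: orange handle 100 by 20 mm, 24 mm high, with a steel blade 16 mm wide and 3 mm thick sticking out at its +x end, its mid-plane 12 mm above the handle's underside. Origin at the centre of the handle's underside, x towards the blade's tip
- blade_tip (a point): tip of the blade, 120 mm in +x of the blade's origin and 12 mm up
- mat: fixed black mat, 90 (x) by 240 (y) by 3 mm, on the bench before the cooler; origin at the centre of its underside
- tray: fixed green tray, 210 (x) by 150 (y) mm outside, 24 mm high, walls and floor 4 mm; origin at the centre of its underside
- amber_jar: amber jar with black cap, diameter 44, height 50 mm; origin at the centre of its underside; at first on the cooler's cover, or absent
- white_tub: white tub with red cap, diameter 48, height 44 mm; origin at the centre of its underside; at first on the cover, or absent
- timer: grey lab timer, 44 by 44 mm, 30 mm high; origin at the centre of its underside; at first on the cover, or absent
- sampler: autosampler, fixed: base 280 (x) by 190 (y) by 20 mm; origin at the centre of its underside, the shuttle slides to its +x. Its bridge crosses over at x = +60 mm (36 mm deep in x): posts at y = +-88 mm, beam from 105 to 125 mm high, black head on it up to 155 mm
- shuttle (a joint): travel of the yellow shuttle, m: 0 out (loading), 0.12 fully home under the bridge, along the sampler's +x; friction 1.5 N
- shuttle_floor (a point): top of the shuttle's floor at its middle, axes as the sampler's, 60 mm to -x of the sampler's origin when out. The shuttle, 62 (x) by 150 (y) mm, has three pockets in a row along y, centred at y = -49, 0 and +49 mm, each about 54 (x) by 45 (y) mm; its walls rise 16 mm above this floor
- shuttle_handle (a point): grip point on the shuttle's black upright tab, 80 mm to -x of the shuttle's middle; the tab is 12 mm thick in x, 30 mm wide in y, and ends 10 mm above this point, 35 mm below it is the shuttle's underside
- sample1: glass sample jar with blue cap, diameter 30, height 50 mm; origin at the centre of its underside; at first stands inside the cooler, or absent
- sample2: glass sample jar with blue cap, diameter 30, height 50 mm; origin at the centre of its underside; at first stands inside the cooler, or absent
- sample3: glass sample jar with blue cap, diameter 30, height 50 mm; origin at the centre of its underside; at first stands inside the cooler, or absent
- wash_bottle: clear wash bottle, diameter 60, height 150 mm, to be left alone; origin under its centre
- tip_box: blue tip box, 50 by 110 by 50 mm, to be left alone; origin under its centre
- beaker: glass beaker, diameter 70, height 80 mm, to be left alone; origin under its centre

How it is judged:
By the outcome, as a careful person would: the job done as asked, in the order asked, and still so for the second after the job is handed in, with the robot touching nothing.
Of amber_jar, white_tub, timer only 2 to 3 are there at a start; the rules pass over those that are not, and their reading is None.
Of sample1, sample2, sample3 only 2 to 3 are there at a start; the rules pass over those that are not, and their reading is None.
At some moment in a run one of amber_jar, white_tub, timer may be knocked a few centimetres aside while the robot is not near it.
It also fails if it takes over 200 s, if anything falls off the work surface, if the arm or the gripper's body presses on something with over 40 N, if the wrist force passes 120 N, or if a joint passes its speed limit or range.

## Working session

There is one attempt and no reset: what is moved stays moved. The work goes in short steps, Python scripts to look and compute and a tool call to move; the robot and the scene stay as the last step left them, time stands still between calls to the robot, and variables do not carry over. Pictures are saved under pics/ and viewed, at most 14 in all, crops included, and the job is handed in when it is done.

Besides the shell and the picture viewer there is one more tool, called after "Request:" as a command line: name --pt "numbers of a row" for each row, then --argument value for the rest. move_arm: Moves the arm, as the interface text tells. Its arguments: {"type":"object","properties":{"moves":{"type":"array"},"jaw":{"type":"number"},"squeeze":{"type":"number"}},"required":["moves"]}

```bash
mkdir -p pics
cat > h.py <<'E'
import numpy as np, cv2
from scipy.spatial.transform import Rotation as Ro
from cell import manip, viewer
def shot(name):
    c=viewer.camera(name); 
    return c
def Rc(c):
    o=np.array(c["orientation"],float)
    return o if o.shape==(3,3) else Ro.from_euler('xyz',o).as_matrix()
def cloud(c):
    z=c["z_map"].astype(float); v,u=np.mgrid[:z.shape[0],:z.shape[1]]
    P=np.stack([(u-c["cx"])*z/c["fx"],(v-c["cy"])*z/c["fy"],z],-1)
    W=P@Rc(c).T+np.array(c["origin"],float); W[z<=0]=np.nan
    return W
E
python3 - <<'E'
from h import *
print(manip.read_state()); print(manip.grasp_offset)
a=shot("scene");b=shot("top")
for n,c in(("scene",a),("top",b)):
    print(n,c["fx"],c["fy"],c["cx"],c["cy"],c["origin"],c["orientation"])
    cv2.imwrite(f"pics/{n}0.png",c["frame"]); np.savez(f"{n}0.npz",W=cloud(c),f=c["frame"])
E
```

```text
{'clock': 0.0, 'joints': array([ 1.12239635e+00,  3.00462492e-01,  1.52157505e+00,  1.34488977e-05,
        1.32067508e+00, -6.65844195e-02]), 'qd': array([-0.00072687,  0.00069323, -0.00106276,  0.00096685, -0.00069711,
       -0.00012002]), 'effort': array([ 5.00183305e-04, -5.31796432e+01, -3.52741635e+01,  7.08833733e-02,
        2.42892362e-02, -1.09534203e-04]), 'eef_pos': array([204.81457934, 510.16876266, 204.89359484]), 'eef_rot': array([-3.14047603e+00, -8.75151965e-05,  2.75977371e+00]), 'wrist_force': array([-0.34931707, -0.11035987,  0.4716484 ]), 'moment': array([ 0.01264008,  0.0319504 , -0.03679086]), 'finger_force': 0.0, 'finger_gap': 93.60912286870705}
18.8
scene 490.79609801411283 490.79609801411283 263.02567711816005 197.4467972931213 [1552.03336563 -692.88725769  876.60846312] [-2.15502385 -0.0139477   0.96007972]
top 406.1556194784602 406.1556194784602 250.2210501407223 187.36544215587 [ 454.27652445    2.6186844  1215.12743853] [-3.02870088  0.0113159  -1.59997018]
```

View pics/top0.png

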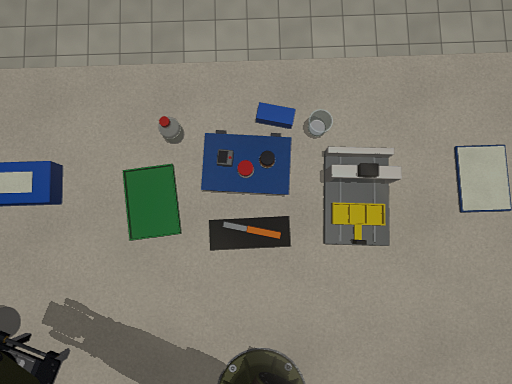

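View pics/scene0.png

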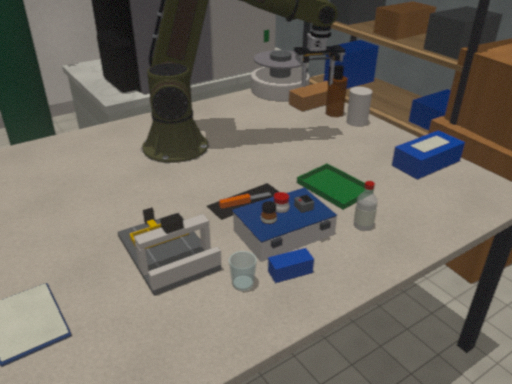

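The top view shows all three items on the cover: timer (225,157), red-capped tub (246,169) and amber jar (267,158). The blade handle is at (265,232) with its tip at (223,225), pointing left. The tray is at (152,202) and the sampler at (358,196), with its shuttle out. The scene view agrees.

```bash
cat > m.py <<'E'
from h import *
d=np.load("top0.npz");W=d["W"];f=d["f"].astype(int);hsv=cv2.cvtColor(d["f"],cv2.COLOR_BGR2HSV).astype(int)
H,S,V=hsv[...,0],hsv[...,1],hsv[...,2];Z=W[...,2]
v,u=np.mgrid[:384,:512]
def rect(name,m,box):
    u0,v0,u1,v1=box; m=m&(u>=u0)&(u<=u1)&(v>=v0)&(v<=v1)&np.isfinite(Z)
    P=W[m]; z=np.median(P[:,2]); P=P[abs(P[:,2]-z)<12]
    r=cv2.minAreaRect(P[:,:2].astype(np.float32)); print(name,len(P),"z%.0f"%z,"rect c",np.round(r[0],1),"size",np.round(r[1],1),"ang%.2f"%r[2],"mean",np.round(P.mean(0),1)); return P
print("bench z",np.nanmedian(Z[250:300,100:200]))
blue=(H>100)&(H<125)&(S>120)
rect("cover",blue,(195,125,300,200))
rect("tray",(H>45)&(H<75)&(S>120),(115,155,190,250))
rect("mat",(V<45),(200,205,300,260))
rect("handle",(H>5)&(H<18)&(S>170),(240,215,290,245))
rect("steel",(V>90)&(S<80)&(Z>6),(218,215,252,240))
rect("red",((H<6)|(H>174))&(S>150),(235,155,258,180))
rect("amb",(Z>100),(255,145,280,170))
rect("timer",(Z>82),(212,145,234,168))
rect("tub",(Z>100),(235,155,258,180))
rect("shuttle",(H>20)&(H<34)&(S>150),(325,198,392,230))
rect("tab",(Z>40),(345,228,372,248))
rect("base",(abs(Z-20)<6)&(S<60),(318,140,400,250))
rect("beam",(Z>115)&(Z<135),(320,155,405,190))
rect("beaker",(Z>60),(300,100,335,140))
rect("tipbox",blue&(Z>35),(250,95,300,130))
rect("wash",(Z>80),(150,105,190,145))
np.set_printoptions(linewidth=200)
print(np.round(Z[224:236:2,345:372:2]))
E
python3 m.py
```

```text
bench z 0.25258463649220175
cover 4156 z71 rect c [655.1  22.4] size [247.4 165.8] ang85.20 mean [653.4  21.3  71. ]
tray 3144 z4 rect c [557.6 309.4] size [202.1 140.5] ang5.95 mean [556.7 309.7   4.2]
mat 1900 z3 rect c [457.7  19.5] size [ 87.2 236.6] ang1.23 mean [456.1  20.8   3.1]
handle 233 z27 rect c [458.1 -22.1] size [98.6 19.3] ang77.09 mean [458.  -22.2  26.8]
steel 121 z17 rect c [477.2  60.8] size [68.9 14.9] ang77.08 mean [477.2  60.9  16.7]
red 185 z115 rect c [634.7  24.2] size [38.5 41.8] ang88.23 mean [634.3  24.1 115. ]
amb 172 z121 rect c [658.9 -36.9] size [38.3 37.9] ang86.43 mean [658.9 -37.7 120.3]
timer 250 z101 rect c [668.9  80.3] size [44.3 44.5] ang82.21 mean [668.   79.6 100.7]
tub 194 z115 rect c [634.4  24.1] size [41.1 41.2] ang41.55 mean [634.2  23.7 114.9]
shuttle 977 z28 rect c [ 495.4 -296.4] size [149.8  80.5] ang86.75 mean [ 501.2 -299.7   28.3]
tab 46 z67 rect c [ 423.2 -292.8] size [30.1  8.4] ang88.25 mean [ 423.3 -292.4   67.3]
base 3322 z20 rect c [ 552.3 -300.2] size [191.4 278.8] ang86.89 mean [ 537.2 -295.7   20. ]
beam 707 z125 rect c [ 611.8 -303.4] size [190.   35.8] ang86.82 mean [ 610.8 -301.6  124.6]
beaker 165 z77 rect c [ 769.5 -195.9] size [67.2 67.4] ang43.99 mean [ 772.  -197.    76.9]
tipbox 618 z50 rect c [804.3 -68.5] size [107.6  50.8] ang76.90 mean [803.5 -68.3  49.6]
wash 195 z108 rect c [759.5 236. ] size [49.  55.7] ang35.13 mean [755.9 232.9 105.8]
[[39. 42. 41. 44. 44. 45. 45. 44. 42. 42. 41. 42. 40. 44.]
 [22. 19. 20. 21. 18. 32. 33. 30. 36. 21. 23. 18. 21. 21.]
 [18. 20. 18. 20. 19. 34. 37. 39. 33. 14. 20. 22. 21. 20.]
 [22. 16. 24. 21. 22. 35. 34. 35. 31. 21. 18. 23. 20. 18.]
 [20. 22. 17. 19. 17. 27. 32. 35. 33. 16. 20. 19. 19. 18.]
 [20. 20. 23. 21. 16. 37. 36. 33. 33. 24. 21. 25. 19. 17.]]
```

Request:
move_arm --pt "-0.58 -0.291 0 -0.382" --pt "-0.58 -0.291 0 -0.382" --pt "-0.58 -0.291 0 -0.382" --pt "-0.58 -0.291 0 -0.382" --pt "-0.58 -0.291 0 -0.382" --pt "-0.58 -0.291 0 -0.382" --pt "-0.58 -0.291 0 -0.382" --pt "-0.58 -0.291 0 -0.382" --pt "-0.58 -0.291 0 -0.382" --pt "-0.58 -0.291 0 -0.382" --pt "-0.58 -0.291 0 -0.382" --pt "-0.58 -0.291 0 -0.382" --jaw 0.07 --squeeze 15

```text
clock: 1.3
eef_pos: [597.9, 65.1, 205.2]
eef_rot: [3.142, -0.0, -3.142]
wrist_force: [1.0, 0.9, 0.4]
finger_gap: 70.2
finger_force: 0.0
```

Request:
move_arm --pt "0 0 0 0" --pt "0 0 0 0" --pt "0 0 0 0"

```text
clock: 1.6
eef_pos: [596.4, 67.9, 205.3]
eef_rot: [3.141, -0.001, -3.141]
wrist_force: [0.6, 0.3, 0.1]
finger_gap: 70.3
finger_force: 0.0
```

Run:
```python
from h import *
s=manip.read_state(); print(s["eef_pos"],s["eef_rot"],s["joints"])
c=shot("wrist"); cv2.imwrite("pics/w0.png",c["frame"]); print(c["origin"],c["orientation"])
W=cloud(c);t=shot("top");T=cloud(t)
for n,C in(("wrist",W),("top",T)):
  for k,(x,y,zt) in dict(tub=(634,24,115),amb=(659,-37,121),tim=(669,80,101)).items():
    m=(np.hypot(C[...,0]-x,C[...,1]-y)<45)&(abs(C[...,2]-zt)<6)
    if m.sum()>20:
      r=cv2.minAreaRect(C[m][:,:2].astype(np.float32)); print(n,k,m.sum(),np.round(r[0],1),np.round(r[1],1),round(r[2],1),np.median(C[m][:,2]).round(1))
```

```text
[596.38507591  67.8755056  205.31994279] [ 3.14143890e+00 -5.23564589e-04 -3.14057045e+00] [ 5.22285059e-02  4.13018873e-01  1.36891538e+00  1.84423297e-04
  1.36017341e+00 -1.51962859e+00]
[513.9407551   69.06029388 383.92180371] [ 2.85468048e+00 -7.35316679e-04  1.57211283e+00]
wrist tub 1284 [643.   18.7] [42.7 64.1] 42.5 114.1
wrist amb 1014 [657.9 -39.2] [28.  39.8] 56.8 120.1
wrist tim 1696 [666.7  75. ] [61.7 47.4] 82.0 100.5
top amb 134 [660.  -41.7] [38.1 29.6] 2.7 121.1
```

Request:
move_arm --pt "-0.038 -0.044 0 0" --pt "-0.038 -0.044 0 0" --pt "-0.038 -0.044 0.03 0" --pt "-0.038 -0.044 0.06 0" --pt "-0.038 -0.044 0.09 0" --pt "-0.038 -0.044 0.11 0" --pt "-0.038 -0.044 0.125 0" --pt "-0.038 -0.044 0.125 0" --pt "-0.038 -0.044 0.125 0"

```text
clock: 2.6
eef_pos: [635.3, 23.4, 81.4]
eef_rot: [3.142, 0.001, -3.141]
wrist_force: [0.1, 0.2, 0.4]
finger_gap: 69.9
finger_force: 0.3
```

Request:
move_arm --pt "0 0 0 0" --pt "0 0 0 0" --pt "0 0 0 0" --pt "0 0 0 0" --pt "0 0 0 0" --pt "0 0 0 0" --pt "0 0 0 0" --pt "0 0 0 0" --jaw 0.0 --squeeze 20

```text
clock: 3.4
eef_pos: [635.2, 23.1, 81.0]
eef_rot: [3.141, 0.001, -3.141]
wrist_force: [-1.5, 1.3, 5.8]
finger_gap: 46.7
finger_force: 20.0
```

Request:
move_arm --pt "0 0 -0.025 0" --pt "0 0 -0.05 0" --pt "0 0 -0.07 0" --pt "0.014 0.028 -0.07 0" --pt "0.034 0.068 -0.07 0" --pt "0.054 0.108 -0.07 0" --pt "0.074 0.148 -0.07 0" --pt "0.094 0.188 -0.07 0" --pt "0.114 0.228 -0.07 0" --pt "0.131 0.26 -0.07 0" --pt "0.142 0.279 -0.07 0" --pt "0.142 0.279 -0.07 0"

```text
clock: 4.6
eef_pos: [491.5, 303.9, 150.2]
eef_rot: [-3.141, -0.001, -3.138]
wrist_force: [0.3, -0.8, -1.4]
finger_gap: 46.4
finger_force: 20.0
```

Request:
move_arm --pt "0 0 0 0" --pt "0 0 0.035 0" --pt "0 0 0.07 0" --pt "0 0 0.1 0" --pt "0 0 0.12 0" --pt "0 0 0.13 0" --pt "0 0 0.135 0" --pt "0 0 0.135 0" --pt "0 0 0.135 0"

```text
clock: 5.5
eef_pos: [493.5, 302.0, 16.5]
eef_rot: [3.141, 0.001, 3.142]
wrist_force: [-0.1, 0.1, -0.8]
finger_gap: 46.4
finger_force: 20.0
```

Request:
move_arm --pt "0 0 0.0015 0" --pt "0 0 0.003 0" --pt "0 0 0.003 0"

```text
clock: 5.8
eef_pos: [493.5, 302.2, 14.0]
eef_rot: [3.141, 0.002, -3.141]
wrist_force: [-3.0, -3.1, 11.1]
finger_gap: 46.9
finger_force: 20.0
```

Request:
move_arm --pt "0 0 0 0" --pt "0 0 0 0" --pt "0 0 0 0" --pt "0 0 -0.02 0" --pt "0 0 -0.05 0" --pt "0 0 -0.1 0" --pt "0 0 -0.14 0" --pt "0 0 -0.14 0" --pt "0 0 -0.14 0" --jaw 0.066

```text
clock: 6.7
eef_pos: [493.0, 302.1, 152.8]
eef_rot: [3.141, 0.001, -3.141]
wrist_force: [-0.0, 0.2, -0.6]
finger_gap: 66.0
finger_force: 0.0
```

Run:
```python
from h import *
s=manip.read_state(); print(s["eef_pos"],s["eef_rot"],s["joints"])
c=shot("top"); cv2.imwrite("pics/t1.png",c["frame"]);T=cloud(c)
for k,(x,y,zt) in dict(amb=(659,-37,121),tim=(669,80,101),tub=(493,303,48)).items():
    m=(np.hypot(T[...,0]-x,T[...,1]-y)<60)&(abs(T[...,2]-zt)<6)
    if m.sum()>20:
      r=cv2.minAreaRect(T[m][:,:2].astype(np.float32)); print(k,m.sum(),np.round(r[0],1),np.round(r[1],1),round(r[2],1),np.median(T[m][:,2]).round(1))
```

```text
[493.02847671 302.06710625 152.8316521 ] [ 3.14104205e+00  1.09878102e-03 -3.14133275e+00] [ 4.86359357e-01  4.07671547e-01  1.50159370e+00 -2.81131975e-05
  1.23109867e+00 -1.08468782e+00]
amb 165 [659.3 -36.9] [38.4 36.6] 87.9 121.1
tim 244 [668.6  79.9] [43.5 43.7] 81.9 101.1
```

Request:
move_arm --pt "-0.028 -0.035 0 0.07" --pt "-0.058 -0.073 0 0.14" --pt "-0.088 -0.111 0 0.14" --pt "-0.118 -0.149 0 0.14" --pt "-0.148 -0.187 0 0.14" --pt "-0.168 -0.212 0 0.14" --pt "-0.176 -0.222 0 0.14" --pt "-0.176 -0.222 0 0.14" --pt "-0.176 -0.222 0.03 0.14" --pt "-0.176 -0.222 0.055 0.14" --pt "-0.176 -0.222 0.072 0.14" --pt "-0.176 -0.222 0.076 0.14"

```text
clock: 7.95
eef_pos: [667.0, 81.7, 73.8]
eef_rot: [-3.141, -0.004, 3.003]
wrist_force: [-0.3, -0.2, -0.2]
finger_gap: 65.8
finger_force: 0.0
```

Request:
move_arm --pt "0 0 0 0" --pt "0 0 0 0" --pt "0 0 0 0" --pt "0 0 0 0" --pt "0 0 0 0" --pt "0 0 0 0" --pt "0 0 0 0" --pt "0 0 0 0" --jaw 0.0

```text
clock: 8.75
eef_pos: [669.4, 80.4, 77.6]
eef_rot: [3.141, 0.001, 3.002]
wrist_force: [-1.7, 2.8, 7.1]
finger_gap: 43.7
finger_force: 20.0
```

Request:
move_arm --pt "0 0 -0.03 0" --pt "0 0 -0.06 -0.07" --pt "0 0 -0.07 -0.14" --pt "0 0 -0.07 -0.14"

```text
clock: 9.15
eef_pos: [669.6, 79.9, 148.4]
eef_rot: [3.142, 0.003, -3.14]
wrist_force: [0.7, -0.5, -0.9]
finger_gap: 43.6
finger_force: 20.0
```

Request:
move_arm --pt "0.01 0.02 0 0" --pt "0.028 0.057 0 0" --pt "0.046 0.094 0 0" --pt "0.064 0.131 0 0" --pt "0.082 0.168 0 0" --pt "0.1 0.205 0 0" --pt "0.111 0.229 0 0" --pt "0.111 0.229 0 0" --pt "0.111 0.229 0 0" --pt "0.111 0.229 0.04 0" --pt "0.111 0.229 0.08 0" --pt "0.111 0.229 0.1 0"

```text
clock: 10.35
eef_pos: [557.1, 306.8, 42.4]
eef_rot: [-3.139, -0.004, 3.139]
wrist_force: [-0.5, -0.4, -1.2]
finger_gap: 43.9
finger_force: 20.0
```

Request:
move_arm --pt "0 0 0.015 0" --pt "0 0 0.027 0" --pt "0 0 0.033 0" --pt "0 0 0.035 0" --pt "0 0 0.036 0" --pt "0 0 0.036 0"

```text
clock: 10.95
eef_pos: [558.3, 309.2, 11.2]
eef_rot: [3.141, 0.001, -3.141]
wrist_force: [0.3, 0.3, -1.6]
finger_gap: 44.1
finger_force: 20.0
```

Request:
move_arm --pt "0 0 0.001 0" --pt "0 0 0.001 0"

```text
clock: 11.15
eef_pos: [558.3, 309.2, 10.7]
eef_rot: [3.141, 0.001, -3.141]
wrist_force: [-2.6, -1.7, 5.1]
finger_gap: 43.8
finger_force: 20.0
```

Request:
move_arm --pt "0 0 0 0" --pt "0 0 0 0" --pt "0 0 0 0" --pt "0 0 -0.03 0" --pt "0 0 -0.07 0" --pt "0 0 -0.12 0" --pt "0 0 -0.15 0" --pt "0 0 -0.15 0" --pt "0 0 -0.15 0" --jaw 0.066

```text
clock: 12.05
eef_pos: [557.9, 309.0, 159.4]
eef_rot: [3.141, 0.0, -3.141]
wrist_force: [0.2, 0.4, -0.1]
finger_gap: 66.1
finger_force: 0.0
```

Run:
```python
from h import *
s=manip.read_state(); print(s["eef_pos"],s["eef_rot"])
c=shot("top");T=cloud(c)
for k,(x,y,zt) in dict(amb=(659,-37,121),tub=(493,303,48)).items():
    m=(np.hypot(T[...,0]-x,T[...,1]-y)<60)&(abs(T[...,2]-zt)<6)
    if m.sum()>20:
      r=cv2.minAreaRect(T[m][:,:2].astype(np.float32)); print(k,m.sum(),np.round(r[0],1),np.round(r[1],1),round(r[2],1),np.median(T[m][:,2]).round(1))
```

```text
[557.87012539 308.97113761 159.3515496 ] [ 3.14148238e+00  3.30596182e-04 -3.14135228e+00]
amb 166 [659.6 -36.9] [38.4 37. ] 88.1 120.5
tub 148 [493.4 295.4] [41.7 32.8] 10.1 48.4
```

Request:
move_arm --pt "-0.01 -0.034 0 0" --pt "-0.022 -0.076 0 0" --pt "-0.035 -0.12 0 0" --pt "-0.048 -0.164 0 0" --pt "-0.061 -0.208 0 0" --pt "-0.074 -0.252 0 0" --pt "-0.087 -0.296 0 0" --pt "-0.097 -0.332 0 0" --pt "-0.102 -0.346 0 0" --pt "-0.102 -0.346 0 0" --pt "-0.102 -0.346 0 0"

```text
clock: 13.2
eef_pos: [659.6, -35.7, 158.5]
eef_rot: [3.141, -0.002, -3.141]
wrist_force: [0.1, 0.4, 0.1]
finger_gap: 66.3
finger_force: 0.0
```

Request:
move_arm --pt "0 0 0.03 0" --pt "0 0 0.055 0" --pt "0 0 0.072 0" --pt "0 0 0.077 0" --pt "0 0 0.077 0"

```text
clock: 13.7
eef_pos: [659.7, -35.6, 82.2]
eef_rot: [3.141, -0.001, -3.14]
wrist_force: [0.2, 0.3, 0.7]
finger_gap: 65.6
finger_force: 0.0
```

Request:
move_arm --pt "0 0 0 0" --pt "0 0 0 0" --pt "0 0 0 0" --pt "0 0 0 0" --pt "0 0 0 0" --pt "0 0 0 0" --pt "0 0 0 0" --pt "0 0 0 0" --jaw 0.0

```text
clock: 14.5
eef_pos: [660.3, -36.9, 83.2]
eef_rot: [3.142, 0.001, -3.141]
wrist_force: [-1.0, 1.2, 5.3]
finger_gap: 43.0
finger_force: 20.0
```

Request:
move_arm --pt "0 0 -0.035 0" --pt "0 0 -0.07 0" --pt "0 0.02 -0.07 0" --pt "0.006 0.055 -0.07 0" --pt "0.011 0.1 -0.07 0" --pt "0.016 0.145 -0.07 0" --pt "0.021 0.19 -0.07 0" --pt "0.026 0.235 -0.07 0" --pt "0.031 0.28 -0.07 0" --pt "0.035 0.325 -0.07 0" --pt "0.038 0.353 -0.07 0" --pt "0.038 0.353 -0.07 0"

```text
clock: 15.7
eef_pos: [620.6, 319.5, 151.5]
eef_rot: [-3.141, -0.001, -3.137]
wrist_force: [-0.1, -1.0, -1.5]
finger_gap: 43.5
finger_force: 20.0
```

Request:
move_arm --pt "0 0 0 0" --pt "0 0 0 0" --pt "0 0 0.04 0" --pt "0 0 0.08 0" --pt "0 0 0.11 0" --pt "0 0 0.125 0" --pt "0 0 0.132 0" --pt "0 0 0.134 0" --pt "0 0 0.134 0" --pt "0 0 0.134 0"

```text
clock: 16.7
eef_pos: [622.6, 316.2, 20.0]
eef_rot: [3.141, 0.002, -3.141]
wrist_force: [0.9, 0.5, -1.3]
finger_gap: 43.1
finger_force: 20.0
```

Request:
move_arm --pt "0 0 0.002 0" --pt "0 0 0.004 0" --pt "0 0 0.004 0"

```text
clock: 17.0
eef_pos: [622.4, 316.2, 16.2]
eef_rot: [3.141, 0.001, -3.141]
wrist_force: [-3.7, -1.7, 10.9]
finger_gap: 43.1
finger_force: 20.0
```

Request:
move_arm --pt "0 0 0 0" --pt "0 0 0 0" --pt "0 0 0 0" --pt "0 0 -0.03 0" --pt "0 0 -0.07 0" --pt "0 0 -0.12 0" --pt "0 0 -0.16 0" --pt "0 0 -0.18 0" --pt "0 0 -0.18 0" --jaw 0.066

```text
clock: 17.9
eef_pos: [622.9, 316.4, 198.2]
eef_rot: [3.139, 0.005, -3.141]
wrist_force: [0.3, -0.1, -0.8]
finger_gap: 66.0
finger_force: 0.0
```

Request:
move_arm --pt "0.05 -0.05 0 0" --pt "0.1 -0.1 0 0" --pt "0.13 -0.13 0 0" --pt "0.13 -0.13 0 0" --pt "0.13 -0.13 0 0"

```text
clock: 18.4
eef_pos: [489.5, 183.8, 193.5]
eef_rot: [-3.141, -0.002, 3.14]
wrist_force: [-0.1, 1.3, -0.2]
finger_gap: 65.7
finger_force: 0.0
```

```bash
python3 - <<'E'
from h import *
s=manip.read_state(); print(s["eef_pos"],s["eef_rot"],s["joints"])
c=shot("top");T=cloud(c);cv2.imwrite("pics/t2.png",c["frame"][90:310,90:330].repeat(2,0).repeat(2,1)); np.savez("top0.npz",W=T,f=c["frame"])
E
python3 m.py | egrep "cover|mat|handle|steel"
```

```text
[489.54743352 183.83332164 193.53673661] [-3.14081215e+00 -1.82184784e-03  3.14030572e+00] [ 2.89292815e-01  2.51034825e-01  1.61162456e+00 -2.35645748e-04
  1.28090237e+00 -1.28014971e+00]
cover 4906 z71 rect c [654.9  22.2] size [246.9 165.5] ang85.17 mean [654.2  22.   71. ]
mat 1857 z3 rect c [457.6  19.8] size [ 87.  235.4] ang1.19 mean [454.9  19.3   3. ]
handle 231 z27 rect c [458.1 -22.1] size [98.4 19.4] ang77.09 mean [458.  -22.1  27. ]
steel 126 z16 rect c [487.4  58.3] size [68.6 36. ] ang77.08 mean [477.6  60.7  16.4]
  return _methods._mean(a, axis=axis, dtype=dtype,
  ret = ret.dtype.type(ret / rcount)
m.py:8: RuntimeWarning: Mean of empty slice.
  r=cv2.minAreaRect(P[:,:2].astype(np.float32)); print(name,len(P),"z%.0f"%z,"rect c",np.round(r[0],1),"size",np.round(r[1],1),"ang%.2f"%r[2],"mean",np.round(P.mean(0),1)); return P
  ret = um.true_divide(
```

View pics/t2.png

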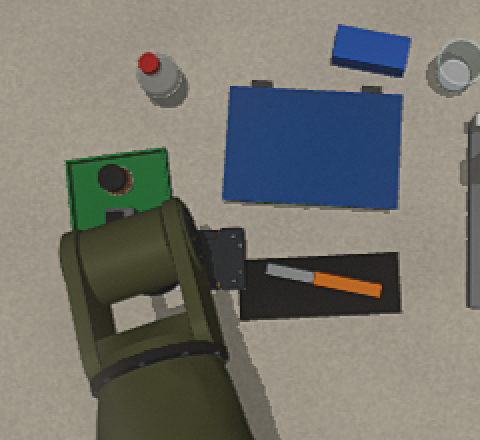

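The crop shows the cover bare (centre 313,148). The blade is undisturbed (handle 347,284, tip 267,268) and the amber jar stands in the tray (115,180).

Request:
move_arm --pt "0.028 -0.03 0 0.149" --pt "0.028 -0.06 0 0.299" --pt "0.028 -0.09 0.02 0.449" --pt "0.028 -0.12 0.04 0.598" --pt "0.028 -0.15 0.06 0.748" --pt "0.028 -0.17 0.08 0.898" --pt "0.028 -0.179 0.09 1.047" --pt "0.028 -0.179 0.09 1.197" --pt "0.028 -0.179 0.09 1.347" --pt "0.028 -0.179 0.09 1.497" --pt "0.028 -0.179 0.09 1.646" --pt "0.028 -0.179 0.09 1.796" --jaw 0.05

```text
clock: 19.65
eef_pos: [464.4, 7.4, 103.4]
eef_rot: [-3.14, 0.0, 1.34]
wrist_force: [0.3, -0.4, -0.2]
finger_gap: 49.7
finger_force: 0.0
```

Request:
move_arm --pt "0 0 0 0" --pt "0 0 0 0" --pt "0 0 0 0" --pt "0 0 0 0"

```text
clock: 20.05
eef_pos: [464.1, 7.0, 104.3]
eef_rot: [-3.141, 0.0, 1.348]
wrist_force: [-0.4, -0.2, -0.1]
finger_gap: 50.0
finger_force: 0.0
```

```bash
cat >> h.py <<'E'
def rel(x,y,z,yaw,p=None):
    "shift in tool axes (m) and turn from the present pose to world target"
    s=manip.read_state(); R=Ro.from_euler('xyz',s["eef_rot"]).as_matrix(); p=s["eef_pos"] if p is None else p
    d=(np.array([x,y,z])-p)/1000; yw=np.arctan2(R[1,0],R[0,0])
    return np.round(R.T@d,4), round(-((yaw-yw+np.pi)%(2*np.pi)-np.pi),4)
E
python3 - <<'E'
from h import *
s=manip.read_state(); print(s["eef_pos"],s["eef_rot"],s["joints"]); print(rel(464.8,7.1,6,1.345))
c=shot("wrist");W=cloud(c);f=cv2.cvtColor(c["frame"],cv2.COLOR_BGR2HSV)
m=(f[...,0]>5)&(f[...,0]<18)&(f[...,1]>170)&(abs(W[...,2]-27)<8); r=cv2.minAreaRect(W[m][:,:2].astype(np.float32));print(m.sum(),r)
E
```

```text
[464.0659524    7.04288443 104.30544585] [-3.14142384e+00  1.06192337e-06  1.34801432e+00] [-6.37806955e-02  2.27917270e-01  1.86734688e+00  2.96642509e-05
  1.04649536e+00  1.58986457e-01]
(array([0.0002, 0.0007, 0.0983]), np.float64(0.003))
2342 ((499.6833190917969, 40.36210632324219), (239.50869750976562, 51.624053955078125), 56.21418380737305)
```

Well aligned. I descend and grasp.

Request:
move_arm --pt "0 0.001 0.03 0.003" --pt "0 0.001 0.06 0.003" --pt "0 0.001 0.085 0.003" --pt "0 0.001 0.095 0.003" --pt "0 0.001 0.098 0.003" --pt "0 0.001 0.098 0.003" --pt "0 0.001 0.098 0.003"

```text
clock: 20.8
eef_pos: [465.7, 6.7, 7.5]
eef_rot: [3.14, -0.0, 1.343]
wrist_force: [-0.1, 0.5, -0.4]
finger_gap: 49.7
finger_force: 0.0
```

Request:
move_arm --pt "0 0 0 0" --pt "0 0 0 0" --pt "0 0 0 0" --pt "0 0 0 0" --pt "0 0 0 0" --pt "0 0 0 0" --pt "0 0 0 0" --pt "0 0 0 0" --jaw 0.0 --squeeze 55

```text
clock: 21.6
eef_pos: [465.1, 6.8, 6.6]
eef_rot: [3.141, -0.0, 1.343]
wrist_force: [-1.3, 0.1, 5.3]
finger_gap: 19.6
finger_force: 55.0
```

Request:
move_arm --pt "0 0 -0.03 0" --pt "0 0 -0.07 0" --pt "0 0 -0.11 0" --pt "0 0 -0.11 0" --pt "0 0 -0.11 0" --pt "0 0 -0.11 0"

```text
clock: 22.2
eef_pos: [464.3, 6.8, 115.2]
eef_rot: [-3.14, 0.0, 1.343]
wrist_force: [-0.6, -0.3, -1.1]
finger_gap: 19.2
finger_force: 55.0
```

Run:
```python
from h import *
print(rel(452.7,39.2,115,-0.084))
```

```text
(array([ 0.029 , -0.0186,  0.0002]), np.float64(1.4268))
```

Request:
move_arm --pt "0.01 -0.005 0 0.14" --pt "0.02 -0.01 0 0.28" --pt "0.029 -0.0186 0 0.42" --pt "0.029 -0.0186 0 0.56" --pt "0.029 -0.0186 0 0.7" --pt "0.029 -0.0186 0 0.84" --pt "0.029 -0.0186 0 0.98" --pt "0.029 -0.0186 0 1.12" --pt "0.029 -0.0186 0 1.26" --pt "0.029 -0.0186 0 1.36" --pt "0.029 -0.0186 0 1.427" --pt "0.029 -0.0186 0 1.427"

```text
clock: 23.4
eef_pos: [452.8, 39.2, 115.1]
eef_rot: [3.141, 0.002, -0.085]
wrist_force: [-0.4, -0.2, 0.0]
finger_gap: 19.4
finger_force: 55.0
```

Request:
move_arm --pt "0 0 0 0" --pt "0 0 0 0" --pt "0 0 0.03 0" --pt "0 0 0.05 0" --pt "0 0 0.063 0" --pt "0 0 0.063 0" --pt "0 0 0.063 0" --pt "0 0 0.063 0" --pt "0 0 0.063 0"

```text
clock: 24.3
eef_pos: [453.8, 39.2, 54.2]
eef_rot: [-3.141, -0.001, -0.084]
wrist_force: [0.1, -0.8, -0.9]
finger_gap: 19.2
finger_force: 55.0
```

Run:
```python
from h import *
s=manip.read_state(); print(s["eef_pos"],s["eef_rot"],s["joints"]); print(rel(452.7,39.2,50.6,-0.084))
c=shot("top");T=cloud(c);v,u=np.mgrid[:384,:512]
g=(abs(T[...,2]-59)<7)&(u>200)&(u<300)&(v>180)&(v<240); print(np.round(T[g][::6],0)[:30])
w=shot("wrist"); im=np.hstack([c["frame"][150:270,180:330].repeat(3,0).repeat(3,1)[:360],cv2.resize(w["frame"],(350,360))]); cv2.imwrite("pics/bl.png",im); print(im.shape)
h=cv2.cvtColor(c["frame"],cv2.COLOR_BGR2HSV); m=(h[...,0]>5)&(h[...,0]<18)&(h[...,1]>170)&(u>190)&(u<300)&(v>190)&(v<250); print("handle",np.nanmedian(T[m],0), cv2.minAreaRect(T[m][:,:2].astype(np.float32)))
```

```text
[453.81731238  39.23115711  54.17618864] [-3.14147214e+00 -1.30985913e-03 -8.39880959e-02] [5.79487295e-03 2.90818957e-01 1.92815647e+00 3.24527130e-06
 9.21301839e-01 1.66057726e+00]
(array([-0.0011,  0.0001,  0.0036]), np.float64(0.0))
[[602.  69.  66.]
 [583.  95.  64.]
 [563. -81.  63.]
 [539.  31.  59.]
 [535.  28.  60.]
 [532.  25.  63.]
 [527.  40.  65.]
 [524.  37.  62.]
 [521.  34.  63.]
 [518.  26.  63.]
 [513.  32.  64.]
 [510.  29.  61.]
 [507.  29.  65.]
 [504.  26.  61.]]
(360, 800, 3)
handle [nan nan nan] ((0.0, 0.0), (0.0, 0.0), 0.0)
  return np.nanmean(a, axis, out=out, keepdims=keepdims)
```

View pics/bl.png

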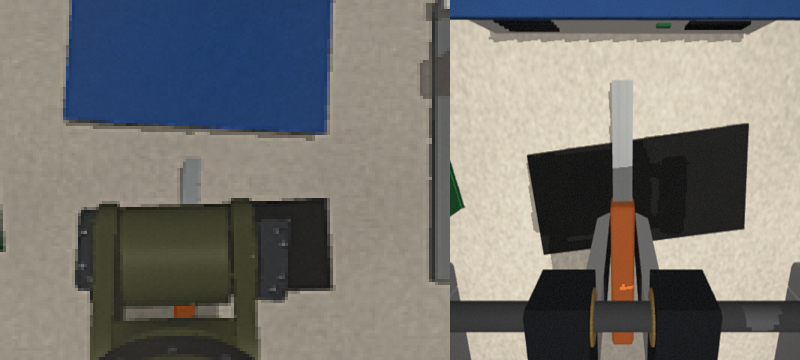

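The blade sits straight in the grip (tip at 190,160 left panel), about 29 mm short of the lip and on the notch's centre line. I lower it slightly and insert it.

Request:
move_arm --pt "0 0 0.0035 0" --pt "0 0 0.0035 0" --pt "0 0 0.0035 0" --pt "0.01 0 0.0035 0" --pt "0.02 0 0.0035 0" --pt "0.025 0 0.0035 0" --pt "0.03 0 0.0035 0" --pt "0.035 0 0.0035 0" --pt "0.035 0 0.0035 0"

```text
clock: 25.3
eef_pos: [488.7, 36.2, 49.9]
eef_rot: [-3.142, -0.0, -0.084]
wrist_force: [-0.0, 0.0, -0.9]
finger_gap: 19.5
finger_force: 55.0
```

Request:
move_arm --pt "0.004 0 0 0" --pt "0.008 0 0 0" --pt "0.012 0 0 0" --pt "0.013 0 0 0" --pt "0.013 0 0 0"

```text
clock: 25.8
eef_pos: [501.3, 35.2, 49.9]
eef_rot: [-3.142, 0.0, -0.084]
wrist_force: [-0.6, 0.1, -0.6]
finger_gap: 20.0
finger_force: 55.0
```

Request:
move_arm --pt "0 0 -0.006 0" --pt "0.0002 0 -0.0127 0" --pt "0.001 0 -0.023 0" --pt "0.003 0 -0.0346 0" --pt "0.0066 0 -0.0488 0" --pt "0.0116 0 -0.0626 0" --pt "0.018 0 -0.0759 0" --pt "0.0257 0 -0.0884 0" --pt "0.0346 0 -0.1 0" --pt "0.0446 0 -0.111 0" --pt "0.0446 0 -0.111 0"

```text
clock: 26.9
eef_pos: [547.0, 31.3, 163.1]
eef_rot: [-3.141, -0.003, -0.084]
wrist_force: [-0.2, -0.4, -0.9]
finger_gap: 19.4
finger_force: 55.0
```

Run:
```python
from h import *
s=manip.read_state(); print(s["eef_pos"],s["eef_rot"],s["wrist_force"])
c=shot("scene"); cv2.imwrite("pics/sc1.png",c["frame"][100:330,110:410].repeat(2,0).repeat(2,1))
```

```text
[547.008741    31.32497588 163.11277704] [-3.14134367 -0.00341927 -0.0842995 ] [-0.18136657 -0.3616348  -0.93652291]
```

View pics/sc1.png

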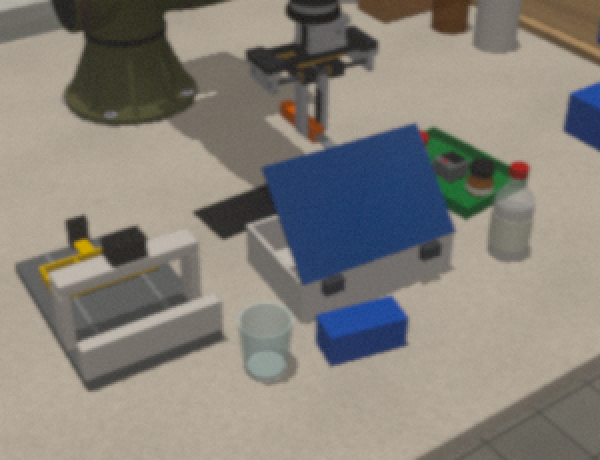

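The cover is about half open (edge at 345,145), the blade is under it, and the tray items are standing. I continue the swing.

Request:
move_arm --pt "0.012 0 -0.01 0" --pt "0.023 0 -0.018 0" --pt "0.036 0 -0.025 0" --pt "0.049 0 -0.031 0" --pt "0.063 0 -0.036 0" --pt "0.077 0 -0.038 0" --pt "0.088 0 -0.038 0" --pt "0.098 0 -0.038 0" --pt "0.107 0 -0.038 0" --pt "0.114 0 -0.036 0" --pt "0.118 0 -0.036 0" --pt "0.118 0 -0.036 0"

```text
clock: 28.15
eef_pos: [663.3, 21.5, 196.6]
eef_rot: [3.142, 0.0, -0.084]
wrist_force: [-0.8, -0.6, -0.8]
finger_gap: 19.8
finger_force: 55.0
```

Run:
```python
from h import *
s=manip.read_state(); print(s["eef_pos"],s["eef_rot"],s["wrist_force"])
c=shot("scene");W=cloud(c);h=cv2.cvtColor(c["frame"],cv2.COLOR_BGR2HSV);v,u=np.mgrid[:384,:512]
m=(h[...,0]>100)&(h[...,0]<125)&(h[...,1]>120)&(W[...,2]>75)&(W[...,0]>550)&(abs(W[...,1]-20)<140)
P=W[m]; ex=np.array([.9965,-.0834]); S=(P[:,:2]-[738,15.5])@ex
print(m.sum()); a=np.polyfit(P[:,2],S,1); print("slope ds/dz",a[0],"theta",np.pi/2+np.arctan(a[0]),"zmax",P[:,2].max())
```

```text
[663.29570297  21.49353069 196.59525861] [ 3.14158283e+00  3.23448148e-04 -8.42226657e-02] [-0.7712539  -0.60562804 -0.75693023]
3187
slope ds/dz 0.11370587110140018 theta 1.6840159291925074 zmax 232.81365222242937
```

Request:
move_arm --pt "-0.02 0 0 0" --pt "-0.05 0 0 0" --pt "-0.085 0 0 0" --pt "-0.125 0 0 0" --pt "-0.165 0 0 0" --pt "-0.195 0 0.03 0" --pt "-0.195 0 0.07 0" --pt "-0.195 0 0.08 0" --pt "-0.195 0 0.08 0"

```text
clock: 29.1
eef_pos: [468.7, 37.9, 116.5]
eef_rot: [3.141, 0.002, -0.084]
wrist_force: [0.6, -0.0, -0.1]
finger_gap: 19.9
finger_force: 55.0
```

Request:
move_arm --pt "0 0.01 0 -0.14" --pt "0 0.02 0 -0.28" --pt "0 0.03 0 -0.42" --pt "0 0.03 0 -0.56" --pt "0 0.03 0 -0.7" --pt "0 0.03 0 -0.84" --pt "0 0.03 0 -0.98" --pt "0 0.03 0 -1.12" --pt "0 0.03 0 -1.26" --pt "0 0.03 0 -1.36" --pt "0 0.03 0 -1.427" --pt "0 0.03 0 -1.427"

```text
clock: 30.3
eef_pos: [467.6, 7.9, 118.6]
eef_rot: [3.139, -0.0, 1.344]
wrist_force: [0.3, -0.1, -1.7]
finger_gap: 19.3
finger_force: 55.0
```

Request:
move_arm --pt "0 0 0 0" --pt "0 0 0 0"

```text
clock: 30.5
eef_pos: [466.8, 8.0, 117.5]
eef_rot: [3.141, -0.0, 1.341]
wrist_force: [1.2, -0.0, -0.6]
finger_gap: 19.7
finger_force: 55.0
```

Run:
```python
from h import *
s=manip.read_state(); print(s["eef_pos"],s["eef_rot"]); print(rel(465.1,6.8,6.6,1.343))
```

```text
[466.82578311   7.98493688 117.52032593] [ 3.14083980e+00 -1.61267462e-04  1.34111712e+00]
(array([-0.0016, -0.0015,  0.1109]), np.float64(-0.0019))
```

Request:
move_arm --pt "-0.002 -0.001 0.03 0" --pt "-0.002 -0.001 0.06 0" --pt "-0.002 -0.001 0.085 0" --pt "-0.002 -0.001 0.1 0" --pt "-0.002 -0.001 0.107 0" --pt "-0.002 -0.001 0.11 0" --pt "-0.002 -0.001 0.11 0" --pt "-0.002 -0.001 0.11 0"

```text
clock: 31.3
eef_pos: [465.5, 6.3, 7.7]
eef_rot: [3.14, -0.0, 1.343]
wrist_force: [0.3, -0.6, -1.0]
finger_gap: 19.7
finger_force: 55.0
```

Request:
move_arm --pt "0 0 0 0" --pt "0 0 0 0" --pt "0 0 0 0" --pt "0 0 0 0" --pt "0 0 -0.03 0" --pt "0 0 -0.08 0" --pt "0 0 -0.13 0" --pt "0 0 -0.18 0" --pt "0 0 -0.22 0" --pt "0 0 -0.22 0" --pt "0 0 -0.22 0" --jaw 0.05 --squeeze 15

```text
clock: 32.4
eef_pos: [465.0, 6.3, 227.1]
eef_rot: [3.141, -0.0, 1.343]
wrist_force: [0.0, -0.1, -1.5]
finger_gap: 50.1
finger_force: 0.0
```

Run:
```python
from h import *
s=manip.read_state(); print(s["eef_pos"],s["eef_rot"],s["joints"])
t=shot("top");w=shot("wrist");T=cloud(t);W=cloud(w)
np.savez("j.npz",T=T,W=W,t=t["frame"],w=w["frame"])
cv2.imwrite("pics/j.png",np.hstack([cv2.resize(t["frame"][110:260,190:400],None,fx=2,fy=2.56),cv2.resize(w["frame"],(380,384))]))
h=cv2.cvtColor(t["frame"],cv2.COLOR_BGR2HSV);v,u=np.mgrid[:384,:512]
print("T in cooler h>45"); ex=np.array([.9965,-.0834]); ey=np.array([.0834,.9965])
for n,C,F in(("t",T,t["frame"]),("w",W,w["frame"])):
    d=C[...,:2]-[658,22]; a=d@ex;b=d@ey
    m=(abs(a)<72)&(abs(b)<117)&(C[...,2]>48)&(C[...,2]<64)
    k,l,st,ce=cv2.connectedComponentsWithStats(m.astype(np.uint8))
    for i in range(1,k):
        if st[i,4]>15:
            P=C[l==i]; (c,r)=cv2.minEnclosingCircle(P[:,:2].astype(np.float32)); print(n,st[i],np.round(c,1),round(r,1),np.round(np.median(P,0),1))
```

```text
[465.01441046   6.28717175 227.05494064] [ 3.14057261e+00 -1.58630192e-04  1.34276302e+00] [-6.52568354e-02  9.05063450e-02  1.71999430e+00 -9.03354712e-06
  1.33005974e+00  1.62778701e-01]
T in cooler h>45
t [221 159  10  10  77] [658.3  82.7] 14.1 [658.7  82.6  56.1]
t [240 163  10  10  79] [645.3  26.5] 14.3 [644.9  25.6  55.8]
w [404  50  30  30 693] [660.7  85.7] 14.3 [659.3  85.7  55. ]
w [396 109  29  26 601] [646.9  29.3] 14.3 [645.8  30.   55. ]
w [419 223  11   6  23] [649.4 -94.3] 6.3 [650.2 -94.5  56.8]
w [433 222   6   5  16] [663.5 -95.8] 4.9 [664.1 -95.7  55.4]
w [407 225   8   6  17] [633.4 -93.3] 5.5 [633.9 -93.2  58.7]
w [390 227   7   6  17] [612.3 -91.1] 4.5 [614.5 -91.4  58.9]
w [363 230  17   7  40] [586.7 -89.3] 9.3 [586.3 -89.   57.3]
```

View pics/j.png

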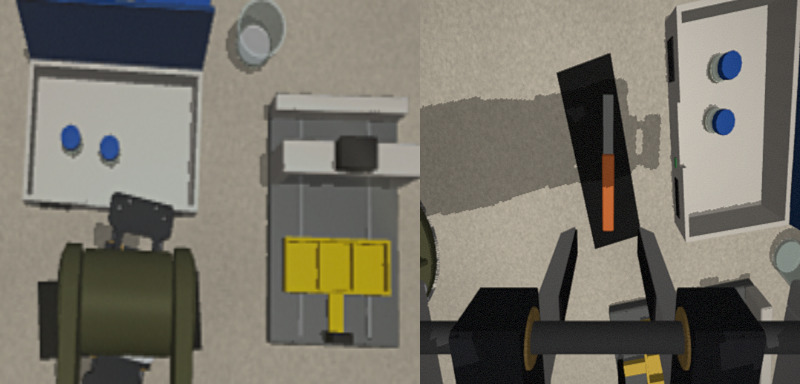

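Two blue-capped jars are in the cooler, at (71,138) and (110,148) in the left panel; the wrist view shows no third. The blade lies on the mat (605,190). Next I measure the shuttle pockets precisely.

Run:
```python
from h import *
d=np.load("j.npz");T=d["T"];h=cv2.cvtColor(d["t"],cv2.COLOR_BGR2HSV).astype(int);v,u=np.mgrid[:384,:512]
Y=(h[...,0]>20)&(h[...,0]<34)&(h[...,1]>150)&(u>325)&(u<392)
es=np.array([.9985,-.055]);et=np.array([.055,.9985]);o=np.array([552.,-300.2])
D=T[...,:2]-o;a=D@es;b=D@et
m=Y&(T[...,2]>36); print("walls a",np.nanpercentile(a[m],[1,99]),"b",np.nanpercentile(b[m],[1,99]))
m2=Y&(T[...,2]>22)&(T[...,2]<32); 
for lo,hi in((-75,-26),(-23,23),(26,75)):
    q=m2&(b>lo)&(b<hi)&(a>-100); print("floor",q.sum(),np.nanpercentile(a[q],[2,98]),np.nanpercentile(b[q],[2,98]),np.nanmedian(T[...,2][q]))
q=(T[...,2]>55)&(abs(b)<25)&(a<-90);print("tab",q.sum(),np.nanpercentile(a[q],[2,98]),np.nanpercentile(b[q],[2,98]),np.nanmax(T[...,2][q]))
q=(abs(T[...,2]-125)<6)&(abs(b)<95);print("beam",np.nanpercentile(a[q],[2,98]),np.nanpercentile(b[q],[2,98]))
print(rel(659,83.5,120,np.pi), rel(659,83.5,120,0))
```

```text
walls a [-112.20884003  -19.04723209] b [-73.47782387  74.20769856]
floor 272 [-75.16288596 -22.93309072] [-71.8201618  -31.00334452] 26.611895853096826
floor 277 [-96.73019546 -23.87963976] [-22.5823414   18.30995849] 27.226998461448602
floor 257 [-74.9171627  -22.54366829] [26.89601832 74.03595189] 27.070976172778728
tab 47 [-133.55871702 -124.5589127 ] [-13.09259074  14.14535368] 71.74051491887576
beam [42.81605706 76.67256495] [-91.98177438  92.57841374]
(array([0.1192, 0.1723, 0.1051]), np.float64(-1.7988)) (array([0.1192, 0.1723, 0.1051]), np.float64(1.3428))
```

Request:
move_arm --pt "0.02 0.03 0.01 0.14" --pt "0.04 0.06 0.02 0.28" --pt "0.06 0.09 0.03 0.42" --pt "0.08 0.12 0.05 0.56" --pt "0.1 0.15 0.07 0.7" --pt "0.119 0.172 0.09 0.84" --pt "0.119 0.172 0.105 0.98" --pt "0.119 0.172 0.105 1.12" --pt "0.119 0.172 0.105 1.24" --pt "0.119 0.172 0.105 1.343" --pt "0.119 0.172 0.105 1.343" --pt "0.119 0.172 0.105 1.343" --jaw 0.046

```text
clock: 33.7
eef_pos: [659.0, 83.3, 120.7]
eef_rot: [3.141, 0.002, 0.003]
wrist_force: [-0.4, 0.4, 0.2]
finger_gap: 45.9
finger_force: 0.0
```

Request:
move_arm --pt "0 0 0 0" --pt "0 0 0 0" --pt "0 0 0 0"

```text
clock: 34.0
eef_pos: [659.4, 83.3, 121.9]
eef_rot: [3.142, 0.0, 0.001]
wrist_force: [-0.9, -0.4, 0.3]
finger_gap: 45.9
finger_force: 0.0
```

Run:
```python
from h import *
s=manip.read_state(); print(s["eef_pos"],s["eef_rot"],s["joints"]); print(rel(659,83.5,25,0))
c=shot("wrist");C=cloud(c);t=shot("top"); d=C[...,:2]-[658,22]; a=d@[.9965,-.0834];b=d@[.0834,.9965]
m=(abs(a)<72)&(abs(b)<117)&(C[...,2]>48)&(C[...,2]<64)
k,l,st,ce=cv2.connectedComponentsWithStats(m.astype(np.uint8))
for i in range(1,k):
    if st[i,4]>60:
        P=C[l==i]; q,r=cv2.minEnclosingCircle(P[:,:2].astype(np.float32)); print(st[i],np.round(q,1),round(r,1))
```

```text
[659.40743034  83.30602614 121.8831106 ] [3.14154001e+00 8.69570914e-05 6.27866705e-04] [ 7.05933180e-02  6.26364632e-01  1.24692409e+00 -4.86434241e-05
  1.26839436e+00  1.64077626e+00]
(array([-0.0004, -0.0002,  0.0969]), np.float64(0.0006))
[235 187  35  35 913] [661.   84.9] 14.3
[302 203  35  34 887] [647.6  28.9] 14.3
```

Request:
move_arm --pt "0.001 -0.001 0.03 0" --pt "0.001 -0.001 0.06 0" --pt "0.001 -0.001 0.08 0" --pt "0.001 -0.001 0.092 0" --pt "0.001 -0.001 0.096 0" --pt "0.001 -0.001 0.096 0" --pt "0.001 -0.001 0.096 0"

```text
clock: 34.8
eef_pos: [661.0, 84.4, 27.2]
eef_rot: [-3.141, -0.002, -0.0]
wrist_force: [0.8, 0.7, 0.9]
finger_gap: 45.8
finger_force: 0.0
```

Request:
move_arm --pt "0 0 0 0" --pt "0 0 0 0" --pt "0 0 0 0" --pt "0 0 0 0" --pt "0 0 0 0" --pt "0 0 0 0" --jaw 0.0 --squeeze 15

```text
clock: 35.4
eef_pos: [660.7, 84.3, 26.4]
eef_rot: [-3.142, -0.001, -0.0]
wrist_force: [-0.2, -0.3, 5.0]
finger_gap: 28.1
finger_force: 15.0
```

Request:
move_arm --pt "0 0 -0.02 0" --pt "0 0 -0.05 0" --pt "0 0 -0.09 0" --pt "0 0 -0.13 0" --pt "0 0 -0.15 0" --pt "0 0 -0.15 0" --pt "0 0 -0.15 0"

```text
clock: 36.1
eef_pos: [660.1, 84.3, 174.7]
eef_rot: [3.141, 0.001, -0.0]
wrist_force: [-0.4, -0.6, -1.3]
finger_gap: 28.2
finger_force: 15.0
```

Run:
```python
from h import *
s=manip.read_state(); print(s["eef_pos"],s["eef_rot"],s["finger_gap"]); print(rel(505.8,-248.6,175,-0.055),rel(500.4,-346.4,175,-0.055))
```

```text
[660.05918159  84.31661688 174.70354695] [ 3.14147449e+00  1.30904237e-03 -2.19665696e-04] 28.24639285594013
(array([-1.542e-01,  3.330e-01, -1.000e-04]), np.float64(0.0548)) (array([-0.1596,  0.4308, -0.    ]), np.float64(0.0548))
```

Request:
move_arm --pt "-0.008 0.02 0 0" --pt "-0.022 0.06 0 0" --pt "-0.038 0.102 0 0.055" --pt "-0.053 0.144 0 0.055" --pt "-0.069 0.186 0 0.055" --pt "-0.085 0.228 0 0.055" --pt "-0.1 0.27 0 0.055" --pt "-0.116 0.312 0 0.055" --pt "-0.131 0.354 0 0.055" --pt "-0.146 0.395 0 0.055" --pt "-0.156 0.42 0 0.055" --pt "-0.16 0.431 0 0.055"

```text
clock: 37.3
eef_pos: [498.7, -348.2, 173.7]
eef_rot: [-3.14, 0.003, -0.058]
wrist_force: [0.4, 1.1, -0.9]
finger_gap: 28.2
finger_force: 15.0
```

Request:
move_arm --pt "0 0 0 0" --pt "0 0 0 0" --pt "0 0 0 0" --pt "0 0 0.03 0" --pt "0 0 0.06 0" --pt "0 0 0.08 0" --pt "0 0 0.09 0" --pt "0 0 0.09 0"

```text
clock: 38.1
eef_pos: [500.4, -345.7, 85.0]
eef_rot: [-3.141, 0.001, -0.054]
wrist_force: [0.3, 0.4, 0.2]
finger_gap: 28.5
finger_force: 15.0
```

Run:
```python
from h import *
s=manip.read_state(); print(s["eef_pos"],s["eef_rot"],s["finger_gap"]); print(rel(500.4,-346.4,48,-0.055))
t=shot("top");w=shot("wrist")
cv2.imwrite("pics/p1.png",np.hstack([cv2.resize(t["frame"][130:260,300:420],(380,384)),cv2.resize(w["frame"],(420,384))]))
```

```text
[ 500.39273239 -345.65877536   85.04213882] [-3.14054080e+00  1.47374884e-03 -5.41929124e-02] 28.455429515885935
(array([0.0001, 0.0008, 0.037 ]), np.float64(0.0008))
```

View pics/p1.png

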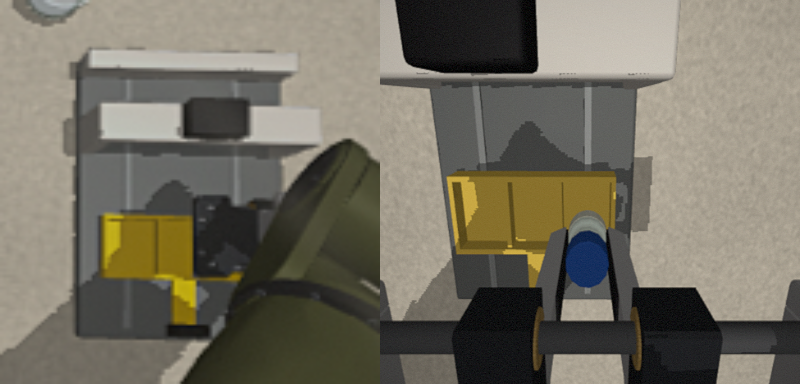

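The jar hangs over the right-hand pocket (588,225 in the wrist panel), centred in y.

Request:
move_arm --pt "0 0.001 0.012 0" --pt "0 0.001 0.022 0" --pt "0 0.001 0.03 0" --pt "0 0.001 0.034 0" --pt "0 0.001 0.036 0" --pt "0 0.001 0.037 0" --pt "0 0.001 0.037 0"

```text
clock: 38.9
eef_pos: [500.4, -347.7, 49.1]
eef_rot: [3.141, -0.0, -0.055]
wrist_force: [0.4, -0.2, -1.5]
finger_gap: 28.1
finger_force: 15.0
```

Request:
move_arm --pt "0 0 0.001 0" --pt "0 0 0.001 0" --pt "0 0 0.001 0"

```text
clock: 39.2
eef_pos: [500.3, -347.7, 48.1]
eef_rot: [3.142, -0.0, -0.055]
wrist_force: [-0.1, -1.0, -1.5]
finger_gap: 28.1
finger_force: 15.0
```

Request:
move_arm --pt "0 0 0.001 0" --pt "0 0 0.002 0" --pt "0 0 0.002 0"

```text
clock: 39.5
eef_pos: [500.9, -348.0, 47.3]
eef_rot: [3.14, -0.002, -0.055]
wrist_force: [-1.2, 1.0, 9.8]
finger_gap: 28.5
finger_force: 15.0
```

Request:
move_arm --pt "0 0 0 0" --pt "0 0 0 0" --pt "0 0 0 0" --pt "0 0 -0.02 0" --pt "0 0 -0.05 0" --pt "0 0 -0.09 0" --pt "0 0 -0.13 0" --pt "0 0 -0.13 0.0" --pt "0 0 -0.13 -0.055" --pt "0 0 -0.13 -0.055" --jaw 0.046

```text
clock: 40.5
eef_pos: [500.1, -347.5, 175.4]
eef_rot: [-3.141, 0.0, 0.001]
wrist_force: [-0.1, -0.5, 1.2]
finger_gap: 45.9
finger_force: 0.0
```

Run:
```python
from h import *
s=manip.read_state(); print(s["eef_pos"],s["eef_rot"],s["finger_gap"]); print(rel(646.3,27.8,160,0))
C=cloud(shot("top"));w=cloud(shot("wrist"))
for n,X,(x,y,z) in(("jar2",C,(646,27,56)),("jar1",w,(500,-347,77)),("jar1",C,(500,-347,77))):
    m=(np.hypot(X[...,0]-x,X[...,1]-y)<30)&(abs(X[...,2]-z)<6); 
    if m.sum()>9: print(n,m.sum(),cv2.minEnclosingCircle(X[m][:,:2].astype(np.float32)),np.median(X[m][:,2]))
```

```text
[ 500.13975863 -347.52586393  175.39528941] [-3.14121700e+00  4.68379225e-04  7.39782189e-04] 45.863318056750536
(array([ 0.1464, -0.3752,  0.0155]), np.float64(0.0007))
jar2 75 ((645.0191040039062, 26.49648666381836), 14.123163223266602) 55.69732868634128
jar1 713 ((501.03363037109375, -346.836181640625), 14.264986038208008) 76.16343891984639
```

Request:
move_arm --pt "0.01 -0.025 0 0" --pt "0.026 -0.066 0 0" --pt "0.043 -0.11 0 0" --pt "0.06 -0.154 0 0" --pt "0.077 -0.198 0 0" --pt "0.094 -0.242 0 0" --pt "0.111 -0.286 0 0" --pt "0.128 -0.33 0 0" --pt "0.141 -0.362 0 0" --pt "0.146 -0.375 0 0" --pt "0.146 -0.375 0.015 0" --pt "0.146 -0.375 0.015 0"

```text
clock: 41.8
eef_pos: [645.1, 26.2, 157.9]
eef_rot: [3.141, 0.004, -0.001]
wrist_force: [0.4, -0.0, -1.7]
finger_gap: 46.0
finger_force: 0.0
```

Request:
move_arm --pt "0 0 0 0" --pt "0 0 0.02 0" --pt "0 0 0.055 0" --pt "0 0 0.09 0" --pt "0 0 0.115 0" --pt "0 0 0.13 0" --pt "0 0 0.133 0" --pt "0 0 0.133 0" --pt "0 0 0.133 0"

```text
clock: 42.7
eef_pos: [647.2, 27.1, 29.6]
eef_rot: [3.142, -0.002, -0.0]
wrist_force: [0.6, 0.1, 0.1]
finger_gap: 45.9
finger_force: 0.0
```

Request:
move_arm --pt "0 0 0 0" --pt "0 0 0 0" --pt "0 0 0 0" --pt "0 0 0 0" --pt "0 0 0 0" --pt "0 0 0 0" --jaw 0.0

```text
clock: 43.3
eef_pos: [646.7, 27.3, 28.5]
eef_rot: [-3.142, -0.001, -0.0]
wrist_force: [-1.6, -0.5, 5.5]
finger_gap: 28.3
finger_force: 15.0
```

Request:
move_arm --pt "0 0 -0.02 0" --pt "0 0 -0.05 0" --pt "0 0 -0.09 0" --pt "0 0 -0.13 0" --pt "0 0 -0.15 0" --pt "0 0 -0.15 0" --pt "0 0 -0.15 0"

```text
clock: 44.0
eef_pos: [646.0, 27.3, 176.7]
eef_rot: [-3.142, 0.001, -0.0]
wrist_force: [-0.8, 0.1, -0.8]
finger_gap: 28.0
finger_force: 15.0
```

Run:
```python
from h import *
s=manip.read_state(); print(s["eef_pos"],s["eef_rot"],s["finger_gap"]); print(rel(505.8,-248.6,175,-0.055))
```

```text
[645.99436274  27.34034695 176.74816926] [-3.14156900e+00  1.26405898e-03 -1.92699502e-04] 28.031379281486835
(array([-0.1401,  0.276 ,  0.0019]), np.float64(0.0548))
```

Request:
move_arm --pt "-0.01 0.02 0 0" --pt "-0.03 0.06 0 0.055" --pt "-0.05 0.1 0 0.055" --pt "-0.07 0.14 0 0.055" --pt "-0.09 0.18 0 0.055" --pt "-0.11 0.22 0 0.055" --pt "-0.128 0.253 0 0.055" --pt "-0.14 0.276 0 0.055" --pt "-0.14 0.276 0 0.055" --pt "-0.14 0.276 0 0.055"

```text
clock: 45.0
eef_pos: [505.9, -248.4, 176.4]
eef_rot: [-3.14, 0.002, -0.056]
wrist_force: [0.2, -0.2, -0.3]
finger_gap: 28.4
finger_force: 15.0
```

Request:
move_arm --pt "0 0 0 0" --pt "0 0 0.03 0" --pt "0 0 0.06 0" --pt "0 0 0.08 0" --pt "0 0 0.09 0" --pt "0 0 0.09 0" --pt "0 0 0.09 0"

```text
clock: 45.7
eef_pos: [506.9, -248.5, 88.8]
eef_rot: [3.141, -0.001, -0.055]
wrist_force: [-0.3, -0.5, -0.4]
finger_gap: 28.1
finger_force: 15.0
```

Run:
```python
from h import *
s=manip.read_state(); print(s["eef_pos"],s["eef_rot"],s["finger_gap"]); print(rel(505.8,-248.6,50,-0.055))
```

```text
[ 506.90929896 -248.46726017   88.78389033] [ 3.14111527e+00 -8.90399078e-04 -5.45902438e-02] 28.100704274909084
(array([-0.0011,  0.0002,  0.0388]), np.float64(0.0004))
```

Request:
move_arm --pt "-0.001 0 0.012 0" --pt "-0.001 0 0.024 0" --pt "-0.001 0 0.032 0" --pt "-0.001 0 0.036 0" --pt "-0.001 0 0.038 0" --pt "-0.001 0 0.038 0"

```text
clock: 46.3
eef_pos: [505.4, -248.6, 50.0]
eef_rot: [3.142, -0.0, -0.055]
wrist_force: [-0.2, -0.7, -0.2]
finger_gap: 27.9
finger_force: 15.0
```

Request:
move_arm --pt "0 0 0.001 0" --pt "0 0 0.0015 0" --pt "0 0 0.0015 0"

```text
clock: 46.6
eef_pos: [505.8, -248.8, 49.4]
eef_rot: [3.141, -0.001, -0.055]
wrist_force: [-1.1, 1.2, 7.0]
finger_gap: 28.2
finger_force: 15.0
```

Request:
move_arm --pt "0 0 0 0" --pt "0 0 0 0" --pt "0 0 0 0" --pt "0 0 -0.02 0" --pt "0 0 -0.05 0" --pt "0 0 -0.09 0" --pt "0 0 -0.13 0" --pt "0 0 -0.13 0" --pt "0 0 -0.13 0" --jaw 0.046

```text
clock: 47.5
eef_pos: [505.4, -248.7, 178.8]
eef_rot: [3.141, -0.001, -0.055]
wrist_force: [-0.6, 0.2, -1.4]
finger_gap: 45.9
finger_force: 0.0
```

Request:
move_arm --pt "-0.03 0.012 0 0" --pt "-0.07 0.028 0 0" --pt "-0.1 0.042 0 0" --pt "-0.116 0.049 0 0" --pt "-0.116 0.049 0 0" --pt "-0.116 0.049 0 0" --pt "-0.116 0.049 0 0" --jaw 0.0

```text
clock: 48.2
eef_pos: [387.4, -290.7, 177.9]
eef_rot: [-3.141, 0.001, -0.055]
wrist_force: [-0.3, 0.1, -0.7]
finger_gap: 0.4
finger_force: 0.0
```

Run:
```python
from h import *
s=manip.read_state(); print(s["eef_pos"],s["eef_rot"],s["finger_gap"]); print(rel(387.2,-291.1,46,-0.055))
t=shot("top");T=cloud(t)
cv2.imwrite("pics/f1.png",cv2.resize(t["frame"][90:270,110:410],(800,480)))
D=T[...,:2]-[552.,-300.2];a=D@[.9985,-.055];b=D@[.055,.9985]
m=(abs(a+49)<40)&(abs(b)<75)&(T[...,2]>62);k,l,st,ce=cv2.connectedComponentsWithStats(m.astype(np.uint8))
for i in range(1,k):
    if st[i,4]>10: print(st[i,4],np.round([a[l==i].mean(),b[l==i].mean(),np.median(T[l==i][:,2])],1))
q=(T[...,2]>55)&(T[...,2]<80)&(abs(b)<25)&(a<-90)&(a>-150);print("tab",q.sum(),np.round(np.percentile(a[q],[2,98]),1) if q.any() else "")
```

```text
[ 387.41334437 -290.69369703  177.86057773] [-3.14095104e+00  6.49671443e-04 -5.45401062e-02] 0.43993428510430826
(array([-1.000e-04,  5.000e-04,  1.319e-01]), np.float64(0.0005))
89 [-50.4  49.2  76.6]
93 [-50.1 -49.8  76.3]
tab 46 [-133.4 -124.6]
```

View pics/f1.png

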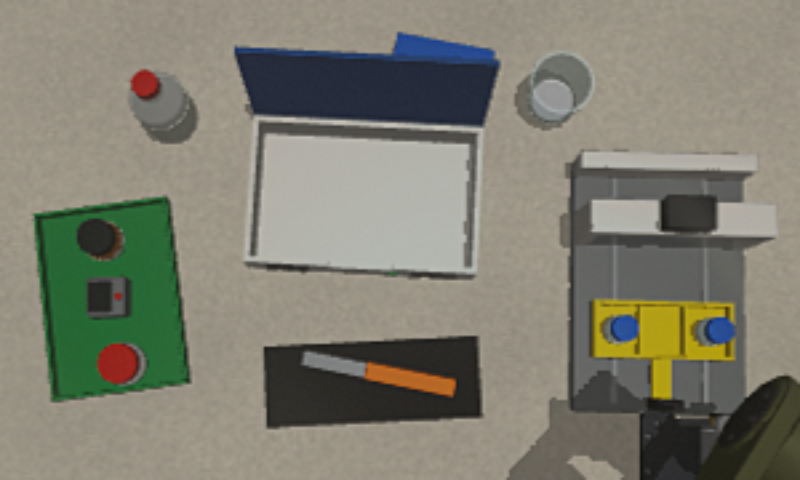

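The cooler is empty, both jars are upright in the outer pockets (622,328 and 716,330), and all three items stand in the tray. The blade is on the mat. Now I push the shuttle home.

Request:
move_arm --pt "0 0 0.04 0" --pt "0 0 0.08 0" --pt "0 0 0.11 0" --pt "0 0 0.128 0" --pt "0 0 0.13 0" --pt "0 0 0.13 0" --pt "0.006 0 0.13 0" --pt "0.012 0 0.13 0" --pt "0.016 0 0.13 0" --pt "0.02 0 0.13 0" --pt "0.024 0 0.13 0" --pt "0.028 0 0.13 0"

```text
clock: 49.45
eef_pos: [415.0, -292.7, 48.5]
eef_rot: [-3.142, 0.0, -0.055]
wrist_force: [-1.1, 0.2, 1.2]
finger_gap: 0.1
finger_force: 0.8
```

Request:
move_arm --pt "0.005 0 0 0" --pt "0.011 0 0 0" --pt "0.018 0 0 0" --pt "0.025 0 0 0" --pt "0.032 0 0 0" --pt "0.039 0 0 0" --pt "0.046 0 0 0" --pt "0.053 0 0 0" --pt "0.06 0 0 0" --pt "0.067 0 0 0" --pt "0.073 0 0 0" --pt "0.076 0 0 0"

```text
clock: 50.65
eef_pos: [491.2, -296.8, 48.4]
eef_rot: [-3.142, 0.0, -0.055]
wrist_force: [-1.9, -0.5, 1.7]
finger_gap: 0.5
finger_force: 0.9
```

Request:
move_arm --pt "0.004 0 0 0" --pt "0.008 0 0 0" --pt "0.011 0 0 0" --pt "0.014 0 0 0" --pt "0.017 0 0 0" --pt "0.019 0 0 0" --pt "0.019 0 0 0"

```text
clock: 51.35
eef_pos: [509.9, -297.9, 48.5]
eef_rot: [3.142, -0.0, -0.055]
wrist_force: [-0.1, 0.0, -0.4]
finger_gap: 0.5
finger_force: 0.0
```

```bash
cat > sh.py <<'E'
from h import *
s=manip.read_state(); print(s["eef_pos"],s["wrist_force"],"tcp a",(s["eef_pos"][:2]-[552.,-300.2])@[.9985,-.055])
T=cloud(shot("scene"));t=shot("top")
D=T[...,:2]-[552.,-300.2];a=D@[.9985,-.055];b=D@[.055,.9985]
T=cloud(t);D=T[...,:2]-[552.,-300.2];a=D@[.9985,-.055];b=D@[.055,.9985]
h=cv2.cvtColor(t["frame"],cv2.COLOR_BGR2HSV).astype(int);Y=(h[...,0]>20)&(h[...,0]<34)&(h[...,1]>150)&(abs(b)<80)&(T[...,2]>36)&(T[...,2]<48)&(abs(b)>25)
print("yellow wall a",np.round(np.percentile(a[Y],[2,98]),1),Y.sum())
E
python3 sh.py
```

```text
[ 509.91242048 -297.87159467   48.46086497] [-0.0776013   0.00501991 -0.39091215] tcp a -42.152510443796885
yellow wall a [22.  50.5] 48
```

Request:
move_arm --pt "0.002 0 0 0" --pt "0.004 0 0 0" --pt "0.006 0 0 0" --pt "0.007 0 0 0" --pt "0.007 0 0 0"

```text
clock: 51.95
eef_pos: [516.8, -298.3, 48.5]
eef_rot: [3.141, -0.0, -0.055]
wrist_force: [0.1, 0.9, -0.3]
finger_gap: 0.4
finger_force: 0.0
```

Request:
move_arm --pt "0.001 0 0 0" --pt "0.002 0 0 0" --pt "0.002 0 0 0"

```text
clock: 52.25
eef_pos: [518.1, -298.4, 48.4]
eef_rot: [-3.141, 0.001, -0.055]
wrist_force: [-6.1, 0.7, 3.8]
finger_gap: 0.8
finger_force: 2.8
```

Request:
move_arm --pt "0.001 0 0 0" --pt "0.002 0 0 0" --pt "0.002 0 0 0" --pt "0.002 0 0 0"

```text
clock: 52.65
eef_pos: [518.2, -298.4, 48.4]
eef_rot: [-3.14, 0.006, -0.055]
wrist_force: [-21.5, 2.3, 12.0]
finger_gap: 0.5
finger_force: 10.8
```

```bash
python3 sh.py
```

```text
[ 518.21479323 -298.36341333   48.41449284] [-21.50786201   2.32140296  12.02930925] tcp a -33.83554122879435
yellow wall a [29.5 50.2] 37
```

Against the end stop: back wall at 29.5, where 29 is expected. I back off, retreat and check.

Request:
move_arm --pt "-0.004 0 0 0" --pt "-0.02 0 0 0" --pt "-0.05 0 0 0" --pt "-0.09 0 -0.03 0" --pt "-0.12 0 -0.07 0" --pt "-0.13 0 -0.11 0" --pt "-0.13 0 -0.15 0" --pt "-0.13 0 -0.15 0" --pt "-0.13 0 -0.15 0"

```text
clock: 53.65
eef_pos: [391.0, -291.4, 198.8]
eef_rot: [3.141, -0.001, -0.055]
wrist_force: [-0.1, -0.4, -0.7]
finger_gap: 0.3
finger_force: 0.0
```

```bash
python3 sh.py
python3 - <<'E'
from h import *
a=shot("scene")["frame"][90:330,100:400];b=shot("top")["frame"][100:260,110:410]
cv2.imwrite("pics/end.png",np.vstack([cv2.resize(a,(480,350)),cv2.resize(b,(480,250))]))
E
```

```text
[ 391.01987889 -291.42027283  198.76261618] [-0.14232634 -0.42206038 -0.73622156] tcp a -161.22153592043315
yellow wall a [29.6 49.7] 67
```

View pics/end.png

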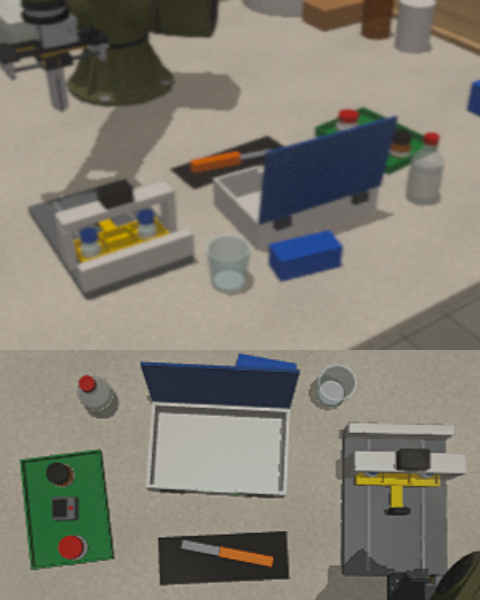

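The shuttle is home with both jars upright under the bridge (90,240 and 147,222). The cover is past upright (330,170), the blade is on the mat, and all three items stand in the tray. I hand the job in.

```bash
python3 -c "
from cell import manip; print(manip.sign_off())"
```

```text
the job is handed in; nothing more can be done
None
```

The job is handed in: all three items are in the tray, the cover was levered open past upright, the blade is back on the mat, and both sample jars stand in the shuttle, which is fully home; the sign-off returned no verdict.

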